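# Power up the stirring bench in the fume hood

### The job

Switch on the stirring bench by pressing: first push down the raised green end of the rocker on the grey switch box until it is fully over, then press the blue stirrer key fully down, and then the yellow stirrer key fully down (the keys stay down). Do not press the red key; only press, never lift or carry anything, and leave the stirrers, the jars on them and the other glassware standing where they are.

Things in the scene. Friction and masses are not known exactly. Their poses are not given: they have to be found in the camera images.
- rocker (a joint): the paddle rocker of the switch box: 0 = off (green end raised), 0.5 rad = fully on (green end down). It turns about a level axis through the box's middle, 53 mm above the bench, and stays where it is left; start 0 to 0.06. The green end takes about 2 N at its press point, up to 5 N nearer the middle, and then meets a hard stop
- rocker_press (a point): point on top of the rocker's green raised end, 24 mm from the rocker's axis towards the box's +y; it moves with the paddle: about 63 mm above the bench when off, 51 mm when on. The paddle is 36 mm wide (box x) and 68 mm long (box y), half green, half black
- switch_box: grey switch box fixed to the bench, 100 x 130 x 40 mm (x, y, z), origin at the centre of its underside; the green end of its rocker is on its +y side
- key_blue (a joint): the blue key's travel: 0 = up, 0.008 m = fully down; it takes about 3 N, then meets a hard stop, and stays where it is pushed (no spring); start 0 to 1 mm
- key_blue_top (a point): centre of the top of the blue round key cap (32 mm across) on the low front deck of the blue-banded stirrer; it moves with the cap: 54 mm above the bench when up, 46 mm when fully down; the deck around it is 42 mm above the bench
- stir_blue: loose white stirrer with a blue band, 190 x 110 mm (x, y), about 0.9 kg, on rubber feet, origin at the centre of its underside; front deck 42 mm high with the key 66 mm from the origin towards -x; from 35 mm before the origin to the rear it is 50 mm high, with a white plate (top 56 mm) at x = +35 mm
- jar_blue: amber capped jar, 56 mm diameter, 55 mm tall, standing loose on the plate of the blue stirrer; origin at the centre of its underside
- key_yellow (a joint): the yellow key's travel: 0 = up, 0.008 m = fully down; it takes about 3 N, then meets a hard stop, and stays where it is pushed (no spring); start 0 to 1 mm
- key_yellow_top (a point): centre of the top of the yellow round key cap (32 mm across) on the low front deck of the yellow-banded stirrer; it moves with the cap: 54 mm above the bench when up, 46 mm when fully down; the deck around it is 42 mm above the bench
- stir_yellow: loose white stirrer with a yellow band, 190 x 110 mm (x, y), about 0.9 kg, on rubber feet, origin at the centre of its underside; front deck 42 mm high with the key 66 mm from the origin towards -x; from 35 mm before the origin to the rear it is 50 mm high, with a white plate (top 56 mm) at x = +35 mm
- jar_yellow: amber capped jar, 56 mm diameter, 55 mm tall, standing loose on the plate of the yellow stirrer; origin at the centre of its underside
- key_red (a joint): the red key's travel: 0 = up, 0.008 m = fully down; it takes about 3 N, then meets a hard stop, and stays where it is pushed (no spring); start 0 to 1 mm
- key_red_top (a point): centre of the top of the red round key cap (32 mm across) on the low front deck of the red-banded stirrer; it moves with the cap: 54 mm above the bench when up, 46 mm when fully down; the deck around it is 42 mm above the bench
- stir_red: loose white stirrer with a red band, 190 x 110 mm (x, y), about 0.9 kg, on rubber feet, origin at the centre of its underside; front deck 42 mm high with the key 66 mm from the origin towards -x; from 35 mm before the origin to the rear it is 50 mm high, with a white plate (top 56 mm) at x = +35 mm
- jar_red: amber capped jar, 56 mm diameter, 55 mm tall, standing loose on the plate of the red stirrer; origin at the centre of its underside
- bottle: amber bottle, 52 mm diameter, 110 mm tall, standing loose behind (+x of) the switch box; origin at the centre of its underside
- beaker: empty glass beaker, 68 mm diameter, 80 mm tall, loose at the back of the bench; origin at the centre of its underside
- white_jar: white jar with a blue cap, 60 mm diameter, 80 mm tall, loose at the back; origin at the centre of its underside
- cylinder_glass: narrow glass measuring cylinder, 152 mm tall on a 60 mm foot, loose at the back; origin at the centre of its underside
There are look-alikes about, which are no part of the job. What is shaped like the beaker but turquoise is not meant.

How it is judged (in metres and radians):
On the way, in this order (a step that is already met when the one before it is completed fails the run):
1. the rocker is pressed fully on (over 0.4 rad) with both keys still up (value of joint rocker above 0.4 rad and value of joint each of key_blue, key_yellow below 0.003 m), for 0.1 s.
2. then the blue key is pressed down (over 6 of 8 mm), the yellow one still up (value of joint rocker above 0.4 rad and value of joint key_blue above 0.006 m and value of joint key_yellow below 0.003 m), for 0.1 s.
3. then the yellow key is pressed down (over 6 of 8 mm) (value of joint rocker above 0.4 rad and value of joint each of key_blue, key_yellow above 0.006 m), for 0.1 s.
At the end, for the whole second after the job is handed in: rocker over 0.4 rad, blue and yellow keys more than 6 mm down, red key less than 3 mm down; stirrers, jars and glassware upright (0.1 rad), at rest and within 30 mm of where they started (all of step 3 and value of joint key_red below 0.003 m and distance of each of stir_blue, stir_yellow, stir_red, jar_blue, jar_yellow, jar_red, bottle, beaker, white_jar, cylinder_glass from where it was at the start of the episode below 0.03 m and angle between each of stir_blue, stir_yellow, stir_red, jar_blue, jar_yellow, jar_red, bottle, beaker, white_jar, cylinder_glass's own z axis and vertical below 0.1 rad and linear speed of each of stir_blue, stir_yellow, stir_red, jar_blue, jar_yellow, jar_red, bottle, beaker, white_jar, cylinder_glass below 0.02 m/s); the robot touches nothing.
It fails at once if the red key is pressed (over 3 mm) (not (value of joint key_red below 0.003 m)).
It fails at once if the blue key is pressed before the rocker is on (value of joint key_blue above 0.003 m and value of joint rocker below 0.4 rad).
It fails at once if the yellow key is pressed before the blue one (value of joint key_yellow above 0.003 m and value of joint key_blue below 0.006 m).
It fails at once if a stirrer is lifted (10 mm), tipped (0.15 rad) or shoved (30 mm) (height (world z) of any of stir_blue, stir_yellow, stir_red above 0.01 m or angle between any of stir_blue, stir_yellow, stir_red's own z axis and vertical above 0.15 rad or distance of any of stir_blue, stir_yellow, stir_red from where it was at the start of the episode above 0.03 m).
It fails at once if a jar or a piece of glassware is lifted, tipped (0.3 rad) or moved (30 mm) (height (world z) of any of jar_blue, jar_yellow, jar_red above 0.068 m or height (world z) of any of bottle, beaker, white_jar, cylinder_glass above 0.012 m or angle between any of jar_blue, jar_yellow, jar_red, bottle, beaker, white_jar, cylinder_glass's own z axis and vertical above 0.3 rad or distance of any of jar_blue, jar_yellow, jar_red, bottle, beaker, white_jar, cylinder_glass from where it was at the start of the episode above 0.03 m).
It also fails if it takes over 54 s, if anything falls off the work surface, if the arm or the gripper's body presses on something with over 40 N, if the wrist force passes 120 N, or if a joint passes its speed limit or range.

### The arm

A 6-joint arm with a two-finger parallel gripper is mounted at the origin on the work surface. World frame = base frame: x ahead of the robot, y to its left, z up, the work surface at z = 0. Lengths are in mm, angles in rad, forces in N, time in s.
With the tool pointing down it reaches from about 325 to 875 mm from the base axis. Payload 4.4 kg.
Tool frame: the origin (TCP) lies on the centre line of the jaws, within the pads' length; the fingertips stand ahead of it and the grasp point (between the pads) lies 6 mm ahead of it (ctrl.tcp_to_tips is the z of the fingertips in the tool frame, in mm); z points along the fingers, y is the direction in which the jaws open and shut (so a half turn about z gives the same grasp; the last joint's range is limited). The gripper opens to 85 mm and grips with 20 to 120 N. Pads are 22 mm wide; open, the fingers measure 114 mm over their backs; the gripper's body (76 mm by 85 mm) begins 54 mm behind the grasp point. The pads swing forward as they close: fully open they stand 13 mm farther back than shut.
Start: joints at [-0.15, 0.207, 1.542, -0, 1.393, -0.15], TCP at [575.002, -0.012, 256.282] pointing down, gripper open.
Joint ranges: [-2.73, 2.73], [-0.86, 2.22], [0.23, 2.46], [-1.11, 4.25], [0.08, 2.63], [-2.82, 2.82]. Speed limits (rad/s): [2.79, 2.79, 3.14, 3.14, 3.14, 3.14].

### API

Orientations are given as a 3x3 rotation matrix whose columns are the frame's x, y, z axes.
In Python, from plant import ctrl, sensors, optics gives the robot as it stands. Calls block until the motion is done:
- ctrl.move_ptp(position, orientation): joint-space move of the TCP to a pose.
- ctrl.move_l(position, rot=None, vel=150, threshold=None): straight line of the TCP; rot=None keeps the orientation; vel is the mean speed in mm/s. With threshold (N) it stops when the force on the tool has changed by that much, and returns True; else False.
- ctrl.set_joints(angles): joint-space move.
- ctrl.gripper_to(opening, force=None): finger opening in mm; force is the grip in N (None keeps the last); returns when the fingers have stopped.
- ctrl.hold(seconds).
- ctrl.solve_ik(position, orientation): joint angles nearest the present ones, or None.
- sensors.read_state(): the state.
- optics.grab_frame(name): name is "scene" or "side" or "wrist"; returns (picture, depth): 420x560x3 uint8, red, green, blue; 420x560 float32, mm along the optical axis (not along the pixel's ray), 0 where there is no reading.
- optics.camera_params(name): a dict with "mtx" (3x3 intrinsics, pixels), "R" (3x3) and "t" (3): a world point X has camera coordinates R X + t; the wrist camera has in their place "T_tool_cam" (4x4, takes a point from camera to tool coordinates, whose origin is the TCP and whose axes are the flange's). Camera axes: x right, y down, z forward; pixel columns grow to the right and rows downward; lengths in mm; the calibration is good to about 2 mm. A picture is of the moment at which its call begins: read the wrist's pose just before it. camera_params takes no time and is no camera call.
A pose or a line that the arm cannot do raises ctrl.MotionError and nothing moves.
- ctrl.finish_job(): hands the job in, once; it reports no verdict.
The state is a dict: "t": time; "q": joint angles; "qvel": joint speeds; "tau": joint torques, N m; "eef_pos": TCP position; "eef_rot": TCP orientation; "force": force on the tool from outside, world axes, zero at the start; "wrist_torque": the same for the moment, N m; "grip_width": finger opening in mm.
Only numpy, scipy, OpenCV 4.12 (cv2) and the standard library are available. Lean on these libraries where they do the work, as an engineer would, in place of code of your own. Each camera call takes 0.05 s, during which the arm holds its last target.

## Working session

There is one attempt and no reset: what is moved stays moved. The work goes in short steps, each a Python script; the robot and the scene stay as the last script left them, time stands still between calls to the robot, and variables do not carry over. Pictures are saved under pics/ and viewed, and the job is handed in when it is done.

```bash
ls; mkdir -p pics
python3 - <<'E'
from plant import ctrl, sensors, optics
import cv2,numpy as np
for n in ["scene","side"]:
    p,d=optics.grab_frame(n); cv2.imwrite(f"pics/{n}0.png",p[:,:,::-1]); np.savez(f"{n}0.npz",p=p,d=d)
    c=optics.camera_params(n); print(n,c)
s=sensors.read_state(); print(s['t'],s['eef_pos'],s['eef_rot'],s['force'],s['grip_width'],ctrl.tcp_to_tips)
E
```

```text
pics
scene {'mtx': array([[403.09182342,   0.        , 281.50967737],
       [  0.        , 403.09182342, 211.59318602],
       [  0.        ,   0.        ,   1.        ]]), 'R': array([[-0.03520535,  0.99937656,  0.00265977],
       [ 0.84538237,  0.03119975, -0.53324968],
       [-0.53300022, -0.01652472, -0.84595372]]), 't': array([  10.73878101, -500.4331023 , 1271.11043188])}
side {'mtx': array([[522.8965328 ,   0.        , 283.10471247],
       [  0.        , 522.8965328 , 201.61818761],
       [  0.        ,   0.        ,   1.        ]]), 'R': array([[-0.97125622, -0.2380032 ,  0.00397869],
       [-0.18908987,  0.76127955, -0.62024065],
       [ 0.14459036, -0.60316492, -0.78440149]]), 't': array([ 606.62687811,  143.83534372, 1348.1215077 ])}
0.1 [5.74360825e+02 8.03957574e-02 2.55200134e+02] [[ 1.84113098e-06  9.99997823e-01 -2.08669400e-03]
 [ 9.99999953e-01 -1.20135763e-06  3.06597844e-04]
 [ 3.06594670e-04 -2.08669446e-03 -9.99997776e-01]] [-0.13019457  0.02579796 -1.16371947] 85.64644565468403 25.0
```

View pics/scene0.png

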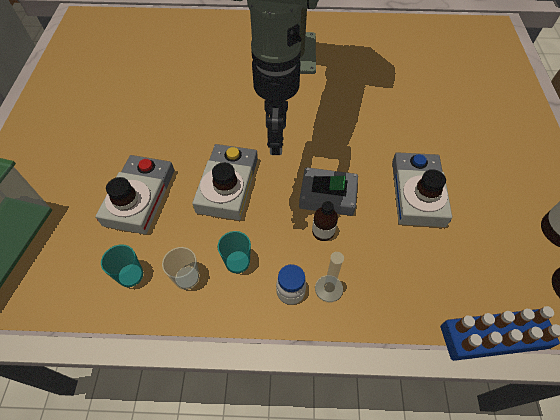

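View pics/side0.png

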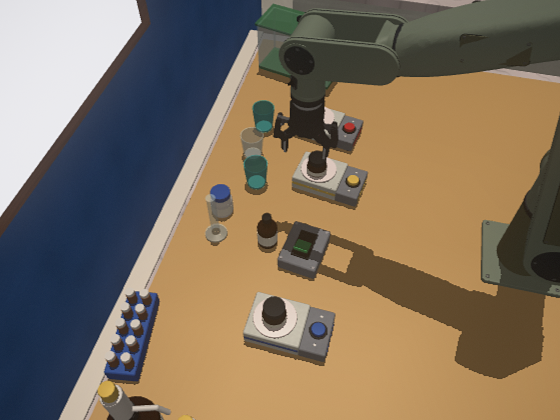

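The scene view shows the blue key at (419,160), yellow at (233,153), red at (146,165), and the green rocker end at (339,183). Things that could be mistaken for these are the blue cap (291,277), the blue rack (500,335), the green rack (20,220) and the turquoise beakers. I choose the round keys on the low decks and the green patch on the grey box, then measure them in both views.

```bash
cat > h.py <<'E'
import numpy as np,cv2
def ray(c,uv):
    d=np.linalg.inv(c['mtx'])@np.array([uv[0],uv[1],1.]); return -c['R'].T@c['t'], c['R'].T@d
def onplane(c,uv,z):
    o,d=ray(c,uv); return o+d*(z-o[2])/d[2]
def two(c1,u1,c2,u2):
    o1,d1=ray(c1,u1);o2,d2=ray(c2,u2)
    A=np.stack([d1,-d2],1); s=np.linalg.lstsq(A,o2-o1,rcond=None)[0]
    p,q=o1+s[0]*d1,o2+s[1]*d2; return (p+q)/2,np.linalg.norm(p-q)
def mask(p,col):
    h=cv2.cvtColor(p,cv2.COLOR_RGB2HSV).astype(int);H,S,V=h[...,0],h[...,1],h[...,2]
    if col=='blue': m=(abs(H-113)<12)&(S>130)&(V>60)
    if col=='yellow': m=(abs(H-24)<6)&(S>190)&(V>120)
    if col=='red': m=((H<6)|(H>174))&(S>150)&(V>90)
    if col=='green': m=(abs(H-65)<20)&(S>90)&(V>30)
    return m.astype(np.uint8)
def blob(p,col,near,r=22):
    m=mask(p,col); y,x=np.mgrid[:m.shape[0],:m.shape[1]]
    m[(x-near[0])**2+(y-near[1])**2>r*r]=0
    n,l,st,ce=cv2.connectedComponentsWithStats(m)
    k=1+np.argmax(st[1:,4]); return ce[k],st[k]
E
python3 - <<'E'
from h import *
from plant import optics
P={n:np.load(f"{n}0.npz")['p'] for n in ("scene","side")}
C={n:optics.camera_params(n) for n in P}
for col,a,b,z in [('blue',(419,160),(318,330),53),('yellow',(233,153),(353,181),53),('red',(146,165),(349,128),53),('green',(339,183),(303,245),61)]:
    r=[]
    for n,uv in (("scene",a),("side",b)):
        ce,st=blob(P[n],col,uv); r.append(ce); print(col,n,ce.round(1),st,onplane(C[n],ce,z).round(1))
    p,e=two(C['scene'],r[0],C['side'],r[1]); print('  tri',p.round(1),e.round(1))
a=cv2.resize(P['scene'][130:240,80:470],None,fx=2,fy=2,interpolation=cv2.INTER_CUBIC)
b=cv2.resize(P['scene'][150:230,280:380],None,fx=5,fy=5,interpolation=cv2.INTER_CUBIC)
c=cv2.resize(P['side'][215:285,260:350],None,fx=5,fy=5,interpolation=cv2.INTER_CUBIC)
cv2.imwrite('pics/c1.png',a[:,:,::-1]);cv2.imwrite('pics/c2.png',b[:,:,::-1]);cv2.imwrite('pics/c3.png',c[:,:,::-1])
E
```

```text
blue scene [419.2 159.8] [413 154  14  12 124] [465.1 337.9  53. ]
blue side [317.8 328. ] [312 323  13  12 106] [461.6 339.8  53. ]
  tri [462.1 338.8  50.1] 1.1
yellow scene [227.7 149.7] [227 149   2   2   3] [ 450.5 -127.1   53. ]Traceback (most recent call last):
  File "<stdin>", line 8, in <module>
  File "h.py", line 21, in blob
    k=1+np.argmax(st[1:,4]); return ce[k],st[k]
        ~~~~~~~~~^^^^^^^^^^
    return _wrapfunc(a, 'argmax', axis=axis, out=out, **kwds)
    return bound(*args, **kwds)
ValueError: attempt to get argmax of an empty sequence
```

```bash
python3 - <<'E'
from h import *
for n,uvs in (("scene",[(233,153),(146,165),(339,183)]),("side",[(353,181),(349,128),(301,246),(306,238)])):
    h=cv2.cvtColor(np.load(f"{n}0.npz")['p'],cv2.COLOR_RGB2HSV)
    for u,v in uvs: print(n,u,v,[tuple(map(int,h[v+a,u+b])) for a,b in ((0,0),(2,2),(-2,-2),(-2,2))])
E
sed -i "s/(abs(H-24)<6)&(S>190)&(V>120)/(abs(H-23)<6)\&(S>170)\&(V>100)/" h.py
```

```text
scene 233 153 [(23, 178, 182), (22, 184, 197), (21, 183, 181), (22, 185, 178)]
scene 146 165 [(1, 203, 156), (1, 191, 136), (1, 203, 153), (1, 190, 158)]
scene 339 183 [(66, 145, 60), (65, 141, 58), (66, 162, 60), (69, 170, 57)]
side 353 181 [(21, 158, 208), (20, 156, 139), (21, 156, 207), (21, 158, 207)]
side 349 128 [(2, 187, 177), (4, 178, 96), (1, 186, 173), (2, 188, 172)]
side 301 246 [(48, 108, 66), (48, 106, 65), (48, 107, 67), (48, 108, 66)]
side 306 238 [(14, 113, 43), (16, 110, 44), (15, 104, 44), (16, 115, 42)]
```

```bash
sed -i "s/(S>170)&(V>100)/(S>140)\&(V>100)/" h.py
python3 - <<'E'
from h import *
from plant import optics
P={n:np.load(f"{n}0.npz")['p'] for n in ("scene","side")}
C={n:optics.camera_params(n) for n in P}
for col,a,b,z in [('blue',(419,160),(318,330),53),('yellow',(233,153),(353,181),53),('red',(146,165),(349,128),53),('green',(339,183),(303,245),62)]:
    r=[]
    for n,uv in (("scene",a),("side",b)):
        ce,st=blob(P[n],col,uv,r=12); r.append(ce); print(col,n,ce.round(1),st,onplane(C[n],ce,z).round(1))
    p,e=two(C['scene'],r[0],C['side'],r[1]); print('  tri',p.round(1),e.round(1))
a=cv2.resize(P['scene'][130:240,80:470],None,fx=2,fy=2,interpolation=cv2.INTER_CUBIC)
b=cv2.resize(P['scene'][150:230,280:380],None,fx=5,fy=5,interpolation=cv2.INTER_CUBIC)
c=cv2.resize(P['side'][215:285,260:350],None,fx=5,fy=5,interpolation=cv2.INTER_CUBIC)
cv2.imwrite('pics/c1.png',a[:,:,::-1]);cv2.imwrite('pics/c2.png',b[:,:,::-1]);cv2.imwrite('pics/c3.png',c[:,:,::-1])
E
```

```text
blue scene [419.2 159.8] [413 154  14  12 124] [465.1 337.9  53. ]
blue side [317.8 328. ] [312 323  13  12 106] [461.6 339.8  53. ]
  tri [462.1 338.8  50.1] 1.1
yellow scene [231.9 152.1] [226 147  13  12 108] [ 457.8 -116.    53. ]
yellow side [352.6 179.6] [347 175  12  10  94] [ 455.2 -112.3   53. ]
  tri [ 455.1 -116.3   49.1] 1.1
red scene [144.4 163.7] [139 159  13  12 105] [ 501.7 -321.4   53. ]
red side [348.9 126.8] [344 123  11   9  74] [ 499.  -317.1   53. ]
  tri [ 499.  -322.6   48.7] 1.5
green scene [336.9 182.6] [329 176  17  14 212] [547.4 135.6  62. ]
green side [301.9 245.7] [294 239  17  14 152] [542.7 139.6  62. ]
  tri [543.4 136.2  56.8] 0.3
```

View pics/c1.png

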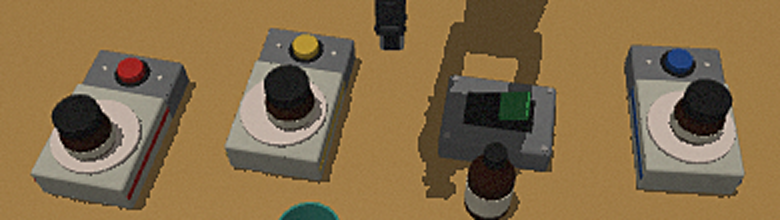

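View pics/c2.png

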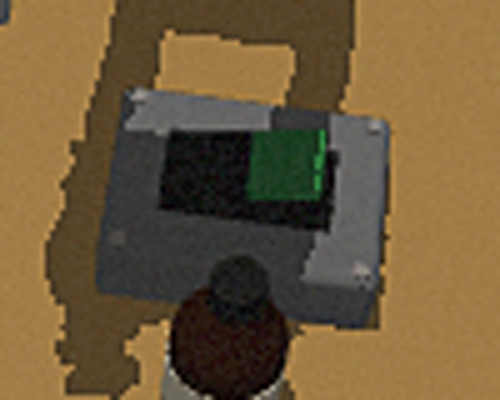

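View pics/c3.png

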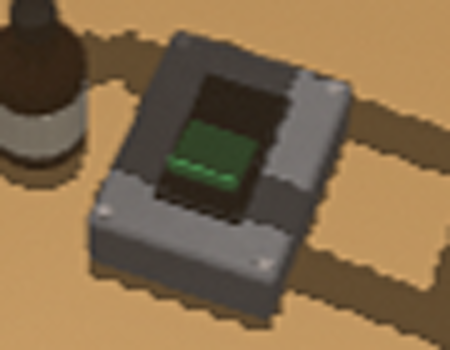

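Crops confirm it: green raised end on the grey box, round keys on the front decks with matching bands. I'll close the gripper and take a closer wrist look above the box.

Run:
```python
from h import *
from plant import ctrl,sensors,optics
print({k:v.round(3).tolist() for k,v in optics.camera_params('wrist').items()})
ctrl.gripper_to(0,40); print(ctrl.tcp_to_tips)
s=sensors.read_state(); R0=np.array([[0,1,0],[1,0,0],[0,0,-1.]])
ctrl.move_l([540,130,256],R0,vel=200)
s=sensors.read_state(); print(s['t'],s['eef_pos'],s['grip_width'],s['force'])
p,d=optics.grab_frame('wrist'); np.savez('w1.npz',p=p,d=d,pos=s['eef_pos'],rot=s['eef_rot']); cv2.imwrite('pics/w1.png',p[:,:,::-1])
```

```text
{'mtx': [[305.905, 0.0, 275.366], [0.0, 305.905, 207.578], [0.0, 0.0, 1.0]], 'T_tool_cam': [[-0.002, -0.952, -0.307, 78.899], [1.0, -0.002, 0.001, -0.422], [-0.001, -0.307, 0.952, -117.145], [0.0, 0.0, 0.0, 1.0]]}
25.0
1.6917 [540.22355321 129.49774533 256.07440783] -0.033901774490338384 [ 0.43244796 -0.28236515  0.69489928]
```

View pics/w1.png

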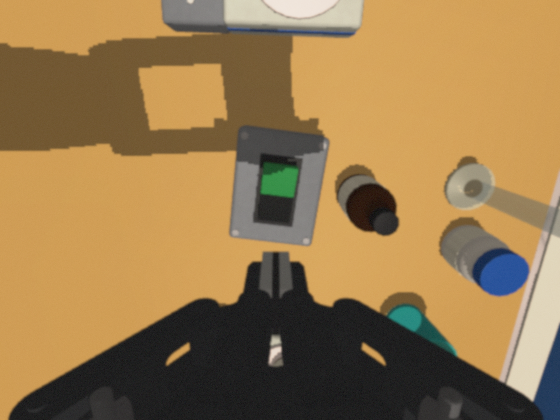

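```bash
cat >> h.py <<'E'
def wcam(w,c):
    T=np.eye(4);T[:3,:3]=w['rot'];T[:3,3]=w['pos']; M=np.linalg.inv(T@c['T_tool_cam'])
    return dict(mtx=c['mtx'],R=M[:3,:3],t=M[:3,3])
E
python3 - <<'E'
from h import *
from plant import ctrl,optics
w=np.load('w1.npz'); c=wcam(w,optics.camera_params('wrist'))
m=mask(w['p'],'green'); m[:, :250]=0;m[:,310:]=0;m[:150]=0;m[205:]=0
cn=max(cv2.findContours(m,0,2)[0],key=cv2.contourArea); rc=cv2.minAreaRect(cn); print(rc)
for q in cv2.boxPoints(rc): print(onplane(c,q,62).round(1), w['d'][int(q[1]),int(q[0])])
print('green c',onplane(c,rc[0],61).round(1))
for q in [(240,128),(327,141),(309,244),(231,236)]: print('box',onplane(c,q,40).round(1))
for nm,R in (('a',np.array([[1,0,0],[0,-1,0],[0,0,-1.]])),('b',np.array([[-1,0,0],[0,1,0],[0,0,-1.]]))):
    for P in ([545,140,120],[462,339,120],[455,-116,120]):
        q=ctrl.solve_ik(P,R); print(nm,None if q is None else np.round(q,2))
E
```

```text
((278.9129333496094, 179.48974609375), (35.928680419921875, 33.358177185058594), 6.709836959838867)
[523. 123.  62.] 343.18234
[527.6 158.   62. ] 331.8044
[564.1 153.6  62. ] 332.2706
[560.7 118.3  62. ] 344.8522
green c [543.9 138.3  61. ]
box [503.  189.2  40. ]
box [595.5 175.5  40. ]
box [580.1  55.1  40. ]
box [487.7  65.7  40. ]
a [ 0.1   0.33  1.69 -0.    1.12  1.67]
a [ 0.48  0.35  1.67 -0.    1.13  2.05]
a [-0.43  0.15  1.92 -0.    1.07  1.14]
b [ 0.1   0.33  1.69 -0.    1.12 -1.47]
b [ 0.48  0.35  1.67 -0.    1.13 -1.09]
b [-0.43  0.15  1.92 -0.    1.07 -2.01]
```

Wrist view (green centre at pixel (279,179)): box centre (542,121), yawed about 7°, press point (544.5,145). This agrees with the fixed views to about 3 mm.

Run:
```python
from h import *
from plant import ctrl,sensors,optics
a=-0.12
R=np.array([[-np.cos(a),-np.sin(a),0],[-np.sin(a),np.cos(a),0],[0,0,-1.]]);print(np.linalg.det(R),R[:,1])
ctrl.move_ptp([544.5,145,150],R)
ctrl.move_l([544.5,145,95],vel=80)
s=sensors.read_state(); print(s['t'],s['eef_pos'],s['force'])
r=ctrl.move_l([544.5,145,68],vel=20,threshold=12)
s=sensors.read_state(); print(r,s['t'],s['eef_pos'],s['force'])
ctrl.hold(.2)
s=sensors.read_state(); print(s['eef_pos'],s['force'])
ctrl.move_l([544.5,145,180],vel=100)
ctrl.move_l([480,145,220],vel=150)
s=sensors.read_state(); print(s['t'])
for n in ("scene","side"):
    p,d=optics.grab_frame(n); np.savez(f"{n}1.npz",p=p,d=d)
    u=(340,183) if n=="scene" else (303,248)
    cv2.imwrite(f'pics/{n}1c.png',cv2.resize(p[u[1]-45:u[1]+45,u[0]-60:u[0]+60],None,fx=5,fy=5,interpolation=cv2.INTER_CUBIC)[:,:,::-1])
```

```text
1.0 [0.11971221 0.99280864 0.        ]
3.8583 [544.86262219 145.04979135  95.16718693] [0.42153477 0.43210093 0.35315446]
True 4.7833 [545.23121631 145.81134374  77.04687322] [-1.52814331  0.28029395  5.92997426]
[545.19179076 145.81420707  77.02796176] [-0.93499629  1.07590797  6.21163257]
6.825
```

```bash
python3 -c "
import cv2,numpy as np
cv2.imwrite('pics/r1.png',np.hstack([cv2.resize(cv2.imread(f'pics/{n}1c.png'),(400,300)) for n in('scene','side')]))"
```

```text
(no output)
```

View pics/r1.png

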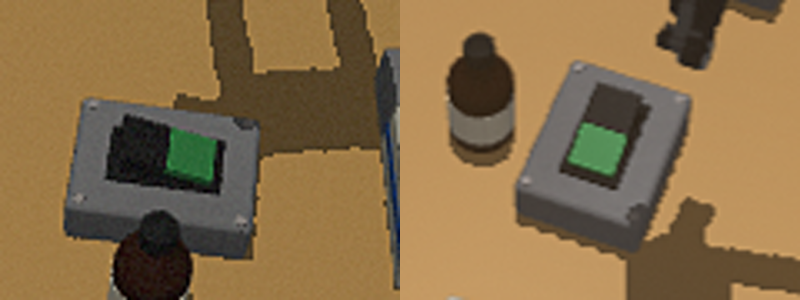

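The green end is now down, with its end face hidden and the black end raised. I'll check the angle from depth and measure the keys from above.

Run:
```python
from h import *
from plant import ctrl,sensors,optics
def ang(n,k,near):
    w=np.load(f"{n}{k}.npz");c=optics.camera_params(n);m=mask(w['p'],'green')
    y,x=np.mgrid[:420,:560]; m[(x-near[0])**2+(y-near[1])**2>144]=0
    m=cv2.erode(m,np.ones((3,3)))
    v,u=np.nonzero(m*(w['d']>0)); d=w['d'][v,u]
    X=(np.linalg.inv(c['mtx'])@np.array([u*d,v*d,d])).T-c['t']; X=X@c['R']
    f=np.linalg.svd(X-X.mean(0))[2][2]; f*=np.sign(f[2]); print(n,k,len(d),X.mean(0).round(1),'tilt along +y',np.arctan2(-(f[0]*.12+f[1]*.99),f[2]).round(3))
for k in '01':
    ang('scene',k,(338,183)); ang('side',k,(302,246))
R=np.array([[-1,0,0],[0,1,0],[0,0,-1.]])
for nm,P in (('wb',[510,339,220]),('wy',[505,-116,220])):
    if nm=='wy': break
    ctrl.move_ptp(P,R)
    s=sensors.read_state(); p,d=optics.grab_frame('wrist'); np.savez(nm+'.npz',p=p,d=d,pos=s['eef_pos'],rot=s['eef_rot']); cv2.imwrite(f'pics/{nm}.png',p[:,:,::-1])
print(s['t'])
```

```text
scene 0 154 [547.2 135.6  61.9] tilt along +y 0.253
side 0 92 [542.8 140.   62.7] tilt along +y 0.273
scene 1 141 [546.9 136.5  53.6] tilt along +y -0.243
side 1 135 [542.8 138.3  53. ] tilt along +y -0.23
7.7333
```

View pics/wb.png

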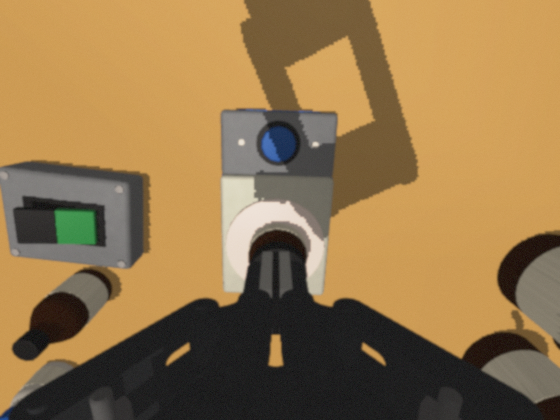

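Rocker tilt went from +0.26 to −0.24 rad, so it is fully over. The blue key is at pixel (278,143) on the dark front deck, with nothing near it. Now I'll measure and press it.

```bash
cat > press.py <<'E'
from h import *
from plant import ctrl,sensors,optics
def locate(nm,col,near):
    w=np.load(nm+'.npz');c=wcam(w,optics.camera_params('wrist'))
    m=mask(w['p'],col);y,x=np.mgrid[:420,:560];m[(x-near[0])**2+(y-near[1])**2>35**2]=0
    cn=max(cv2.findContours(m,0,2)[0],key=cv2.contourArea);uv,r=cv2.minEnclosingCircle(cn)
    P=onplane(c,uv,53);print(nm,np.round(uv,1),round(r,1),P.round(1),'depth',w['d'][int(uv[1]),int(uv[0])], 'exp',(c['R']@P+c['t'])[2].round(1));return P
def press(P):
    x,y=P[:2];R=np.array([[-1,0,0],[0,1,0],[0,0,-1.]])
    ctrl.move_ptp([x,y,150],R); ctrl.move_l([x,y,88],vel=80)
    s=sensors.read_state();print(s['t'],s['eef_pos'],s['force'])
    r=ctrl.move_l([x,y,63],vel=20,threshold=14)
    s=sensors.read_state();print(r,s['t'],s['eef_pos'],s['force'])
    ctrl.hold(.2);s=sensors.read_state();print('tip z',s['eef_pos'][2]-25,s['force'])
    ctrl.move_l([x,y,180],vel=100)
E
python3 - <<'E'
from press import *
P=locate('wb','blue',(278,143))
if np.hypot(*(P[:2]-[463,339]))<7:
    press(P); x,y=P[:2]
    ctrl.move_l([x+45,y,220],vel=150)
    s=sensors.read_state(); p,d=optics.grab_frame('wrist'); np.savez('wb2.npz',p=p,d=d,pos=s['eef_pos'],rot=s['eef_rot']); cv2.imwrite('pics/wb2.png',p[:,:,::-1])
    locate('wb2','blue',(278,143)); print(s['t'])
E
```

```text
wb [277.9 143.5] 17.5 [461.  340.3  53. ] depth 279.4117 exp 279.0
9.1417 [461.32873128 340.56201155  88.34010669] [-0.35956592  0.26211771  0.5228385 ]
True 10.0083 [461.1281193  340.38647738  71.04462124] [-1.9757528   0.27170983  5.39381132]
tip z 46.0740691786181 [-0.21039879 -0.33623207  4.81884004]
wb2 [275.8 148.3] 16.7 [460.4 340.4  53. ] depth 287.26584 exp 280.2
12.0
```

View pics/wb2.png

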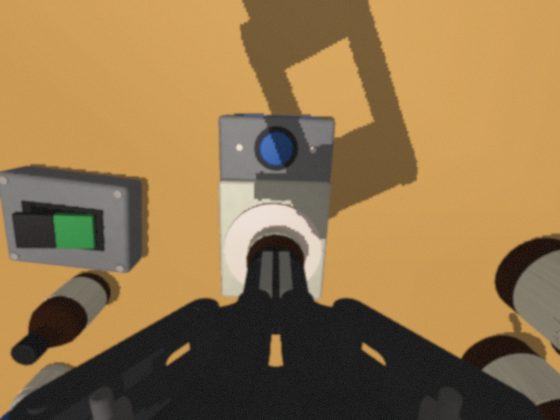

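The tip stopped at 46.1 mm, and wrist depth puts the cap 7–8 mm lower than before, at pixel (276,148). The stirrer is in the same place. Now the yellow key.

Run:
```python
from press import *
R=np.array([[-1,0,0],[0,1,0],[0,0,-1.]])
ctrl.move_ptp([500,-116,220],R)
s=sensors.read_state(); p,d=optics.grab_frame('wrist'); np.savez('wy.npz',p=p,d=d,pos=s['eef_pos'],rot=s['eef_rot']); cv2.imwrite('pics/wy.png',p[:,:,::-1])
print(s['t']); locate('wy','yellow',(278,145))
```

```text
13.725
wy [275.8 148.1] 17.9 [ 455.8 -114.6   53. ] depth 280.4346 exp 280.9
```

View pics/wy.png

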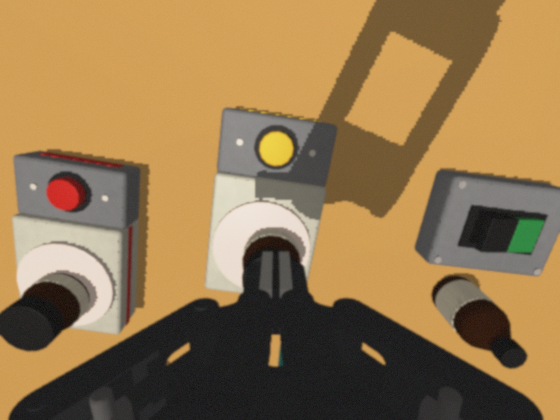

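The yellow key is at (276,148), still up. The red one is well clear at (67,194).

Run:
```python
from press import *
P=locate('wy','yellow',(278,145)); press(P)
x,y=P[:2]
ctrl.move_l([x+45,y,220],vel=150)
s=sensors.read_state(); p,d=optics.grab_frame('wrist'); np.savez('wy2.npz',p=p,d=d,pos=s['eef_pos'],rot=s['eef_rot'])
locate('wy2','yellow',(278,145)); print(s['t'])
ctrl.move_l([450,0,300],vel=200)
for n in ("scene","side"):
    p,d=optics.grab_frame(n); np.savez(f"{n}2.npz",p=p,d=d); cv2.imwrite(f'pics/{n}2.png',p[:,:,::-1])
    q=np.load(f"{n}0.npz")['p']; cols=[('blue',(419,160),(318,330)),('yellow',(233,153),(353,181)),('red',(146,165),(349,128))]
    for c,a,b in cols:
        u=a if n=='scene' else b; print(n,c,blob(q,c,u,12)[0].round(1),blob(p,c,u,12)[0].round(1))
print(sensors.read_state()['t'],sensors.read_state()['force'])
```

```text
wy [275.8 148.1] 17.9 [ 455.8 -114.6   53. ] depth 280.4346 exp 280.9
15.125 [ 456.3588785  -114.8124614    88.46220433] [ 0.2539665  -0.35447983 -0.11831633]
True 15.9917 [ 455.99692603 -114.62953922   71.00469589] [-2.10848966  0.42445123  5.96691746]
tip z 45.9919772215317 [-0.93485547  0.67713945  6.27648377]
wy2 [274.9 148.1] 17.4 [ 455.  -114.3   53. ] depth 287.28516 exp 280.2
17.9833
scene blue [419.2 159.8] [418.7 160.6]
scene yellow [231.9 152.1] [232.5 153.8]
scene red [144.4 163.7] [144.5 163.6]
side blue [317.8 328. ] [317.6 329.6]
side yellow [352.6 179.6] [352.3 180.8]
side red [348.9 126.8] [348.7 126.7]
19.025 [ 0.29513275  0.40028611 -0.12916328]
```

View pics/scene2.png

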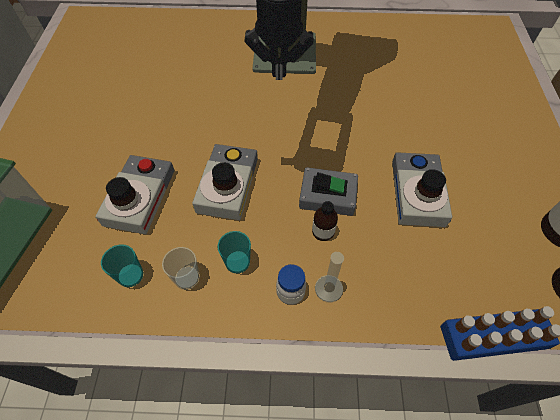

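Everything stands where it was. The rocker is over, the blue (419,161) and yellow (232,154) keys are down, red is unchanged, and the arm is clear.

```bash
python3 -c "
from plant import ctrl
print(ctrl.finish_job())"
```

```text
the job is handed in; nothing more can be done
None
```

I pressed the green rocker end over, then the blue key, then the yellow key, using the closed fingertips, and handed the job in at about 19 s of the 54 s allowed. No verdict was reported.

- **Rocker:** its tilt changed from about +0.26 to −0.24 rad, roughly 0.5 rad of travel. That depth reading was taken right after the press. In the last pictures I checked it by eye only, and it still looked fully over.
- **Blue and yellow keys:** the fingertips stopped at 46.1 mm (blue) and 46.0 mm (yellow), where fully down is 46 mm. Wrist-camera depth showed both caps about 7 mm lower than before.
- **Red key and everything else:** the red key's image position did not change. By eye, the stirrers, jars and glassware stand where they started, and the arm was clear of everything.
- **Disagreements:** the fixed cameras and the wrist camera differed by up to about 4 mm on positions, which is within the calibration error and the size of the caps. The force after each stop read 5–6 N, although the stop thresholds were 12–14 N. I relied on the stop heights and the depth checks instead. No check failed.

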